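# Release a test stick from a left-hand screw clamp

### The arm

A 6-joint arm with a two-finger parallel gripper is mounted at the origin on a cart in front of the work surface, level with it; the furniture and walls round the work are solid. World frame = base frame: x ahead of the robot, y to its left, z up, the work surface at z = 0. Lengths are in m, angles in degrees, forces in N, time in s.
With the tool pointing down it reaches from about 0.35 to 0.875 m from the base axis. Payload 4.2 kg.
Tool frame: the origin (TCP) lies between the finger pads; the fingertips stand 11 mm ahead of it and the grasp point (between the pads) lies 8 mm behind it; z points along the fingers, y is the direction in which the jaws open and shut (so a half turn about z gives the same grasp; the last joint's range is limited). The gripper opens to 87 mm and grips with 3 to 60 N. Pads are 19 mm wide; open, the fingers measure 117 mm over their backs; the gripper's body (75 mm by 190 mm) begins 51 mm behind the grasp point.
Start: joints at [80.363, 22.042, 0.453, 0, -68.411, -14.817], TCP at [0.259, 0.569, 0.234] pointing down, gripper open.
Joint ranges: [-179.83, 179.83], [-69.29, 118.12], [-61.27, 80.66], [-181.25, 117.63], [-171.15, -9.14], [-177.46, 177.46]. Speed limits (degrees/s): [159.86, 159.86, 180, 180, 180, 180].

### API

Orientations are given as a 3x3 rotation matrix whose columns are the frame's x, y, z axes.
In Python, from station import sense, capture, get_calibration, finish_job, search_frame, cut_out gives the robot as it stands.
- The arm moves only by the tool arm_command, never from a script. Its argument "rows" is a list of rows, each an object with "fingers": the opening in per cent of the stroke, from 0 (shut) to 100 (fully open); "travel": the shift along the tool's x, y, z in cm, a list of three; "roll": the turn about the tool's z in degrees. A call has 1 to 10 rows; each row is the pose to reach, as a shift and turn from the pose commanded when the call began, along the tool's axes at that moment; what a row does not reach only later rows make up. A row lasts 1/10 s, in which the tool goes at most 50 mm and 8.59 degrees, less where a joint would pass 70% of its speed; a pose out of reach is approached as far as the arm can. A call with a gripper value outside its range is refused whole. The fingers move at their own pace and stop on an object; the grip force is fixed at half the most. Time passes only in rows, so rows that repeat a pose let the fingers close. It gives the time, the measured TCP pose, the force and the opening at its end, in the units of the state.
- sense(): the state, without advancing time (a new reading comes with each control period).
- capture(name): name is "side" or "top" or "wrist"; returns (picture, depth): 384x512x3 uint8, red, green, blue; 384x512 float32, m along the optical axis (not along the pixel's ray), 0 where there is no reading.
- get_calibration(name): a dict with "fov_y" (degrees; the focal length in pixels is half the picture's height over the tangent of half this angle, whatever the lens; pixels are square), "cx", "cy" (the principal point, pixels), "distortion" ([k1, k2, p1, p2, k3] as OpenCV has them; the pictures are not rectified), "origin" and "attitude" of the camera in the world; the wrist camera has in their place "mount" (4x4, takes a point from camera to tool coordinates, whose origin is the TCP and whose axes are the flange's). Camera axes: x right, y down, z forward; pixel columns grow to the right and rows downward; lengths in m; the calibration is good to about 2 mm. A picture is of the moment at which its call begins: read the wrist's pose just before it. get_calibration takes no time and is no camera call.
- finish_job(): hands the job in, once; it reports no verdict.
Trained networks look in the newest picture that a camera, given by its name, has taken for a name from the list of things; names that differ only in an ending like _2 or _b are one class to them, and where a whole thing is asked for, a point or a joint stands for the part that bears it (a point fixed in the world has none). Each returns a list of dicts, best first, with "p" (0 to 1); they miss things now and then, are a little off and sometimes report something else, mostly with a low value. They report only what shows in the picture. A call takes as long as a camera call. They do not tell look-alikes from the thing itself.
- search_frame(camera, label): "position" ([x, y, z] in m, in world coordinates, good to about 4 mm: the middle of the surface that is visible of it).
- cut_out(camera, label): "mask" (384x512 bool, what is visible of it).
The state is a dict: "time_s": time; "joints": joint angles; "joint_velocities": joint speeds; "effort": joint torques, N m; "tcp_pos": TCP position; "ee_rot": TCP orientation; "wrist_force": force on the tool from outside, world axes, zero at the start; "moment": the same for the moment, N m; "gripper_width": opening from 0.0 (shut) to 1.0 (fully open).
Only numpy, scipy, OpenCV 4.12 (cv2) and the standard library are available. Lean on these libraries where they do the work, as an engineer would, in place of code of your own. Each camera call takes 0.05 s, during which the arm holds its last target. There are 200 camera calls.

### The job

The metal detector test stick is held in the little steel clamp stand. The clamp's black knob has a left-hand thread: loosen it by turning it clockwise (seen from above) by at least half a turn, never tightening it, while the stick stays where it is. Then draw the stick out from under the arch, lay it flat inside the steel tray without dropping it, leave the clamp loosened, and do not disturb the other things on the bench.

Things in the scene. Friction and masses are not known exactly. Their poses are not given: they have to be found in the camera images.
- stand: Steel clamp stand, fixed, 85 (x) x 190 (y) mm, 92 mm high without knob. Origin: centre of its underside; its y axis runs along it, z up. Base plate 10 mm thick. A rail 14 mm wide, 160 mm long, runs along y at x = 0, its top at z = 45 mm; the stick lies on it. The arch stands at y = +55 mm; the stick's end towards -y is free, so the stick is drawn out along -y.
- arch_top (a point): Centre of the top of the stand's arch: stand x = 0, y = 55, z = 92 mm. Two uprights 12 mm thick, 30 mm long in y, inner faces at x = -15 and +15 mm, carry a beam 54 x 30 mm, 14 mm thick. A screw through the beam, with the knob on top, presses a sprung 20 mm round pad on the stick with 10 to 20 N. Axes as the stand.
- seat (a point): Point fixed in the stand where the centre of the clamped stick lies: stand x = 0, y = 0, z = 49.5 mm. Axes as the stand.
- knob_grip (a point): Centre of the black bar-shaped knob on top of the arch; turns with it. Bar 66 mm long along the point's x, 15 mm thick along its y, 24 mm high, flat sides, rounded edges, on a 15 mm stem over a 26 mm washer. When clamped the centre is 120 mm above the bench and 28 mm above the beam's top; the bar's underside is 16 mm, the washer's top 10 mm, above the beam.
- clamp_knob (a joint): Knob angle, rad: 0 to 0.25 at the start (clamped); grows as the knob turns CLOCKWISE seen from above, which loosens it. Limits -0.4 and 4.7; below 0 it is tightened. Knob, screw and pad rise 1.9 mm per rad; the pad leaves the stick within 0.7 rad and is about 4 mm above it after half a turn. Friction 0.15 N m; it stays where it is left.
- stick_mid (a point): Centre (half-way up) of the stick in the clamp: flat plastic bar 22 mm wide (x), 150 mm long (y), 9 mm thick (z), about 35 g. It lies on the rail, its y axis along the stand's, its free end 75 mm from this point towards the stand's -y. Graspable across its 22 mm width near the free end; beside the rail there is 35 mm of free height under it.
- tray: Open steel tray, fixed, outside 230 mm (x) x 160 mm (y) x 25 mm high, walls and floor 4 mm thick. Origin: centre of its underside. The stick fits with its length along the tray's x axis.
Things that resemble listed ones, but are neither listed nor needed, are in the scene too. Of the things that look like the stand, the larger one is meant. There is more than one size of the part that bears stick_mid; the job needs the larger.

How it is judged (in metres and radians):
On the way:
1. the knob is loosened clockwise by about half a turn (joint above 3.0 rad) while the stick still lies in the clamp (within 20 mm of its seat) (value of joint clamp_knob above 3 rad and distance between stick_mid and seat below 0.02 m), for 0.1 s.
At the end, for the whole second after the job is handed in: The stick lies flat (within 0.09 rad) and at rest on the tray's floor, wholly inside the tray (its centre no more than 14 mm above the tray's underside), released, and the knob is still loosened (joint above 2.9 rad) (x of stick_mid in the frame of tray between -0.1 and 0.1 m and y of stick_mid in the frame of tray between -0.07 and 0.07 m and z of stick_mid in the frame of tray below 0.014 m and angle between stick_mid's own z axis and vertical below 0.09 rad and linear speed of stick below 0.02 m/s and value of joint clamp_knob above 2.9 rad); the robot touches nothing.
It fails at once if the knob is tightened (turned anticlockwise to below -0.12 rad) (value of joint clamp_knob below -0.12 rad).
It fails at once if the stick, out of the clamp, is let go with its centre more than 60 mm above the bench (distance between stick_mid and seat above 0.1 m and height (world z) of stick_mid above 0.06 m and contact force between the fingers and stick below 0.02 N).
It fails at once if a bystander is moved by more than 30 mm (distance of any of sample_pot_2, test_wand_2, date_stamp, tape, pen from where it was at the start of the episode above 0.03 m).
It also fails if it takes over 72 s, if anything falls off the work surface, if the arm or the gripper's body presses on something with over 40 N, if the wrist force passes 120 N, or if a joint passes its speed limit or range.

## Working session

There is one attempt and no reset: what is moved stays moved. The work goes in short steps, Python scripts to look and compute and a tool call to move; the robot and the scene stay as the last step left them, time stands still between calls to the robot, and variables do not carry over. Pictures are saved under pics/ and viewed, about 8 in all and at most 12, crops included, and the job is handed in when it is done.

Besides the shell and the picture viewer there is one more tool, called after "Emit:" as a command line: name --argument value ..., lists and objects as JSON in quotes. arm_command: Moves the arm, as the interface text tells. Its arguments: {"type":"object","properties":{"rows":{"type":"array","items":{"type":"object","properties":{"fingers":{"type":"number"},"travel":{"type":"array","items":{"type":"number"}},"roll":{"type":"number"}}}}},"required":["rows"]}

```bash
mkdir -p pics; cat > h.py <<'E'
import numpy as np, cv2
from station import *
def cam(name,s=None):
    c=get_calibration(name); f=192/np.tan(np.radians(c["fov_y"])/2)
    K=np.array([[f,0,c["cx"]],[0,f,c["cy"]],[0,0,1]]); D=np.array(c["distortion"],float)
    if "mount" in c:
        s=s or sense(); M=np.array(c["mount"]); R0=np.array(s["ee_rot"])
        R=R0@M[:3,:3]; o=R0@M[:3,3]+np.array(s["tcp_pos"])
    else: R=np.array(c["attitude"]); o=np.array(c["origin"])
    return K,D,R,o
def shot(name):
    s=sense(); C=cam(name,s); p,d=capture(name); return p,d,C
def pts(C,uv,depth):
    K,D,R,o=C; n=cv2.undistortPoints(np.float64(uv).reshape(-1,1,2),K,D)[:,0]
    return (np.c_[n,np.ones(len(n))]*np.reshape(depth,(-1,1)))@R.T+o
def cloud(C,d):
    v,u=np.mgrid[:384,:512]; return pts(C,np.c_[u.ravel(),v.ravel()],d.ravel()).reshape(384,512,3)
def onz(C,uv,z):
    K,D,R,o=C; r=pts(C,uv,np.ones(len(np.reshape(uv,(-1,2)))))-o
    return o+r*((z-o[2])/r[:,2])[:,None]
def proj(C,P):
    K,D,R,o=C; P=(np.reshape(P,(-1,3))-o)@R
    return cv2.projectPoints(P,np.zeros(3),np.zeros(3),K,D)[0][:,0]
def save(n,p,s=1): cv2.imwrite(f"pics/{n}.png",cv2.resize(p[:,:,::-1],None,fx=s,fy=s,interpolation=cv2.INTER_CUBIC))
E
python3 - <<'E'
from h import *
import pickle
for n in("top","side"):
    p,d,C=shot(n); save(n,p,1.5); np.savez(n,p=p,d=d); print(n,C[3],C[2].round(2).tolist())
    for l in ("stand","clamp_knob","stick_mid","tray"):
        for r in search_frame(n,l): print(l,round(r["p"],2),np.round(r["position"],3),proj(C,r["position"]).round())
print(sense())
E
```

```text
top [0.3840875  0.07959498 0.93342868] [[0.09, -0.97, 0.21], [-1.0, -0.09, 0.02], [0.0, -0.21, -0.98]]
stand 0.85 [0.481 0.237 0.008] [[196. 220.]]
stand 0.55 [0.647 0.068 0.006] [[272. 160.]]
clamp_knob 0.54 [0.67  0.103 0.095] [[259. 139.]]
stick_mid 0.71 [0.487 0.051 0.004] [[273. 225.]]
stick_mid 0.58 [0.479 0.225 0.05 ] [[198. 219.]]
tray 0.85 [ 0.502 -0.156  0.001] [[359. 227.]]
side [ 0.5058261  -0.70251416  0.39095747] [[1.0, -0.02, 0.05], [-0.05, -0.34, 0.94], [-0.0, -0.94, -0.34]]
stand 0.86 [0.653 0.079 0.024] [[298. 227.]]
stand 0.62 [0.496 0.249 0.028] [[229. 200.]]
clamp_knob 0.7 [0.663 0.096 0.084] [[303. 200.]]
clamp_knob 0.53 [0.51  0.271 0.122] [[234. 163.]]
stick_mid 0.47 [0.474 0.214 0.051] [[220. 197.]]
stick_mid 0.44 [0.483 0.044 0.006] [[223. 243.]]
tray 0.69 [ 0.501 -0.157  0.004] [[232. 299.]]
{'time_s': 0.5, 'joints': array([ 8.03631976e+01,  2.20411032e+01,  4.49363990e-01, -2.91189478e-03,
       -6.84098474e+01, -1.48171392e+01]), 'joint_velocities': array([ 0.13002038, -0.00461768,  0.14391959,  0.04951916, -0.09277711,
        0.09921704]), 'effort': array([-1.46947586e-04, -3.90073550e+01,  1.87448108e+01,  4.22072858e+00,
        1.49763830e-02, -4.41968041e-05]), 'tcp_pos': array([0.25867253, 0.5689076 , 0.23352627]), 'ee_rot': array([[ 9.10286594e-01, -4.13978641e-01, -5.12251607e-05],
       [-4.13978642e-01, -9.10286594e-01, -1.93895590e-05],
       [-3.86027138e-05,  3.88561781e-05, -9.99999999e-01]]), 'wrist_force': array([-0.07876217, -0.42291435, -0.40194156]), 'moment': array([ 0.00347736,  0.0223802 , -0.00705772]), 'gripper_width': 0.9980387815315755}
```

View pics/top.png

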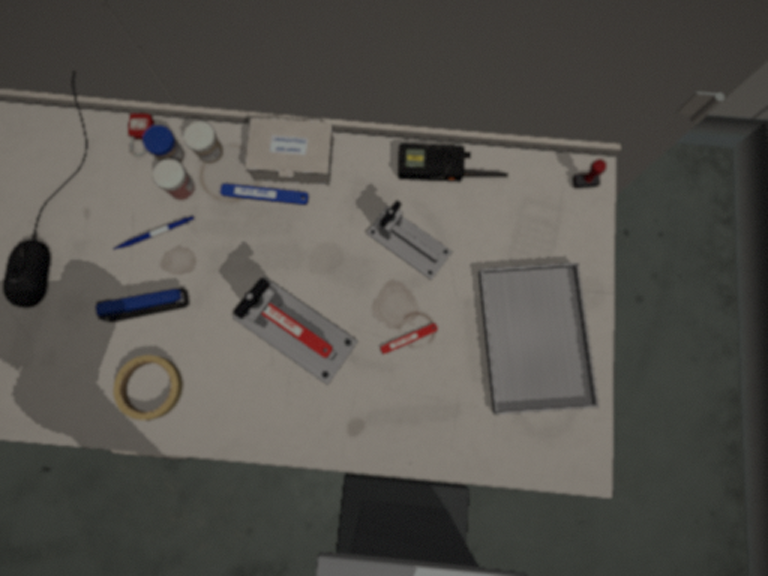

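View pics/side.png

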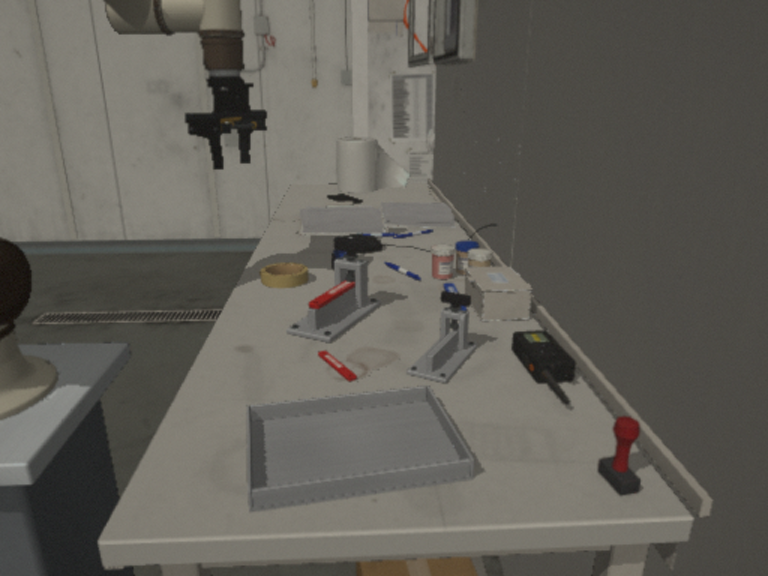

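Top picture (shown at 1.5x): 
- **Stands:** the large stand with the red stick is at (295,328), with its knob at (257,298). The small look-alike stand is at (408,240), with its knob at (390,215).
- **Sticks:** the small red stick lies loose on the bench at (408,338), with blue pens/markers elsewhere.
- **Tray:** at (537,337).

I choose the larger stand, the stick in it and its knob. Next I measure its pose roughly.

```bash
cat > m.py <<'E'
from h import *
def red(p):
    h=cv2.cvtColor(p,cv2.COLOR_RGB2HSV); return ((h[...,0]<10)|(h[...,0]>170))&(h[...,1]>110)&(h[...,2]>50)
def box(P): 
    r=cv2.minAreaRect(np.float32(P[:,:2]*1000)); b=cv2.boxPoints(r); e=[b[1]-b[0],b[2]-b[1]]; L=max(e,key=np.linalg.norm)
    return np.round(r[0],1),np.round(r[1],1),round(float(np.degrees(np.arctan2(L[1],L[0]))%180),1)
E
python3 - <<'E'
from m import *
for n in("top","side"):
    z=np.load(n+".npz"); C=cam(n); X=cloud(C,z["d"]); ok=z["d"]>0
    near=lambda x,y,r:(np.hypot(X[...,0]-x,X[...,1]-y)<r)&ok
    k=near(.48,.237,.14)
    s=k&red(z["p"])&(X[...,2]>.03)&(X[...,2]<.08); print(n,"stick",s.sum(),box(X[s]),np.median(X[s][:,2]))
    s=k&(X[...,2]>.108)&(X[...,2]<.15); print("knob",s.sum(),box(X[s]),np.percentile(X[s][:,2],[50,95]))
    s=k&(X[...,2]>.07); print(np.histogram(X[s][:,2],bins=np.arange(.07,.15,.005)))
    s=near(.5,-.156,.17)&(X[...,2]>.018)&(X[...,2]<.04); print("tray",box(X[s]),np.median(X[s][:,2]))
    s=near(.5,-.156,.05); print("floor",np.median(X[s][:,2]))
print(get_calibration("wrist"))
E
```

```text
top stick 319 (array([476.3, 224.4]), array([121. ,  21.5]), 60.9) 0.053206036431978965
knob 269 (array([509.5, 284.4]), array([16.4, 65.2]), 147.8) [0.13034278 0.13445624]
(array([  8,   6,  15,  38,  84,   9,  27,   3,  10,  20,  22,  72, 137,
         7,   0]), array([0.07 , 0.075, 0.08 , 0.085, 0.09 , 0.095, 0.1  , 0.105, 0.11 ,
       0.115, 0.12 , 0.125, 0.13 , 0.135, 0.14 , 0.145]))
tray (array([ 506. , -148.9]), array([229.6, 161.5]), 9.4) 0.023701152283308047
floor 0.0032622217419163158
side stick 179 (array([476.3, 222. ]), array([125.1,  27.8]), 63.7) 0.053293128525380984
knob 204 (array([509.1, 279. ]), array([15.3, 64.6]), 147.7) [0.12252736 0.13252423]
(array([34, 25, 37, 42, 68,  8, 22, 15, 36, 37, 39, 43, 41,  0,  0]), array([0.07 , 0.075, 0.08 , 0.085, 0.09 , 0.095, 0.1  , 0.105, 0.11 ,
       0.115, 0.12 , 0.125, 0.13 , 0.135, 0.14 , 0.145]))
tray (array([ 505.6, -152. ]), array([230.7, 163.8]), 9.3) 0.023147802913865256
floor 0.004012703483290414
{'fov_y': 68.27807761623919, 'cx': 254.90543823111696, 'cy': 193.56202551586202, 'distortion': array([-0.04080055,  0.        ,  0.        ,  0.        ,  0.        ]), 'mount': array([[-3.93706839e-04, -9.67360478e-01, -2.53403930e-01,
         6.86451265e-02],
       [ 9.99999911e-01, -4.18683173e-04,  4.46352617e-05,
        -6.88997119e-04],
       [-1.49274349e-04, -2.53403890e-01,  9.67360557e-01,
        -1.51489821e-01],
       [ 0.00000000e+00,  0.00000000e+00,  0.00000000e+00,
         1.00000000e+00]])}
```

Emit:
arm_command --rows '[{"travel": [4.3, 2.4, 0], "roll": 1, "fingers": 100}, {"travel": [8.6, 4.9, 0], "roll": 2, "fingers": 100}, {"travel": [12.8, 7.3, 0], "roll": 3, "fingers": 100}, {"travel": [17.1, 9.8, 0], "roll": 4, "fingers": 100}, {"travel": [21.4, 12.2, 0], "roll": 5, "fingers": 100}, {"travel": [25.7, 14.6, 0], "roll": 6, "fingers": 100}, {"travel": [30, 17.1, 0], "roll": 7, "fingers": 100}, {"travel": [34.2, 19.5, 0], "roll": 7.7, "fingers": 100}, {"travel": [34.2, 19.5, 0], "roll": 7.7, "fingers": 100}, {"travel": [34.2, 19.5, 0], "roll": 7.7, "fingers": 100}]'

```text
time_s: 1.5
tcp_pos: [0.4898, 0.2488, 0.2336]
ee_rot: [[0.845, -0.534, 0.0], [-0.534, -0.845, 0.0], [-0.0, -0.0, -1.0]]
wrist_force: [0.6, -1.0, 0.5]
gripper_width: 0.997
```

```bash
cat > w.py <<'E'
from m import *
import sys
n=sys.argv[1]; p,d,C=shot("wrist"); save(n,p,1.25); np.savez(n,p=p,d=d,K=C[0],D=C[1],R=C[2],o=C[3])
X=cloud(C,d); ok=d>0; k=ok&(np.hypot(X[...,0]-.49,X[...,1]-.25)<.14)
s=k&red(p)&(X[...,2]>.03)&(X[...,2]<.08); print("stick",s.sum(),box(X[s]),np.median(X[s][:,2]))
s=k&(X[...,2]>.105)&(X[...,2]<.145); print("knob",s.sum(),box(X[s]),np.percentile(X[s][:,2],[50,95]))
s=s&(X[...,2]>.126); print("knobtop",s.sum(),box(X[s]))
s=k&(X[...,2]>.083)&(X[...,2]<.098); print("beam",s.sum(),box(X[s]),np.median(X[s][:,2]))
s=k&(X[...,2]>.006)&(X[...,2]<.015); print("base",s.sum(),box(X[s]),np.median(X[s][:,2]))
for l in ("clamp_knob","stick_mid"):
    for r in search_frame("wrist",l): print(l,round(r["p"],2),np.round(r["position"],3),proj(C,r["position"]).round())
s=sense(); print({k:np.round(s[k],4).tolist() for k in ("time_s","joints","tcp_pos","ee_rot","wrist_force","gripper_width")})
E
python3 w.py w1
```

```text
stick 1216 (array([472.4, 222.2]), array([119.7,  26.5]), 61.0) 0.05420660543982245
knob 1187 (array([509.6, 284.6]), array([15.1, 65.9]), 146.9) [0.13180792 0.13456537]
knobtop 1057 (array([509.5, 284.7]), array([15.1, 65.6]), 146.5)
beam 433 (array([509.9, 284.6]), array([30.1, 53.2]), 150.9) 0.091887793041874
base 5208 (array([482.7, 236.6]), array([190.7,  85.3]), 60.9) 0.010271499247619414
clamp_knob 0.88 [0.509 0.278 0.131] [[218. 195.]]
clamp_knob 0.38 [0.495 0.247 0.012] [[255. 169.]]
stick_mid 0.94 [0.487 0.053 0.008] [[386.  93.]]
stick_mid 0.81 [0.477 0.216 0.057] [[285. 174.]]
{'time_s': 1.65, 'joints': [44.0655, 14.6794, -10.2749, -0.0089, -65.032, 13.8742], 'tcp_pos': [0.4888, 0.2508, 0.2336], 'ee_rot': [[0.8475, -0.5309, 0.0001], [-0.5309, -0.8475, 0.0003], [-0.0001, -0.0003, -1.0]], 'wrist_force': [-0.8466, 0.6926, -0.2954], 'gripper_width': 1.0007}
```

```bash
python3 -c "
from h import *
p=np.load('w1.npz')['p']; save('w1c',p[60:330,120:460],2)"
```

Emit:
arm_command --rows '[{"travel": [0, -2, 0], "roll": 1.1, "fingers": 60}, {"travel": [0, -4, 0], "roll": 1.1, "fingers": 60}, {"travel": [0, -4, 2], "roll": 1.1, "fingers": 60}, {"travel": [0, -4, 4], "roll": 1.1, "fingers": 60}, {"travel": [0, -4, 6], "roll": 1.1, "fingers": 60}, {"travel": [0, -4, 6], "roll": 1.1, "fingers": 60}, {"travel": [0, -4, 6], "roll": 1.1, "fingers": 60}, {"travel": [0, -4, 6], "roll": 1.1, "fingers": 60}]'

```text
time_s: 2.45
tcp_pos: [0.511, 0.2848, 0.175]
ee_rot: [[0.837, -0.547, 0.002], [-0.547, -0.837, 0.001], [0.001, -0.002, -1.0]]
wrist_force: [0.6, 0.0, 0.7]
gripper_width: 0.604
```

View pics/w1c.png

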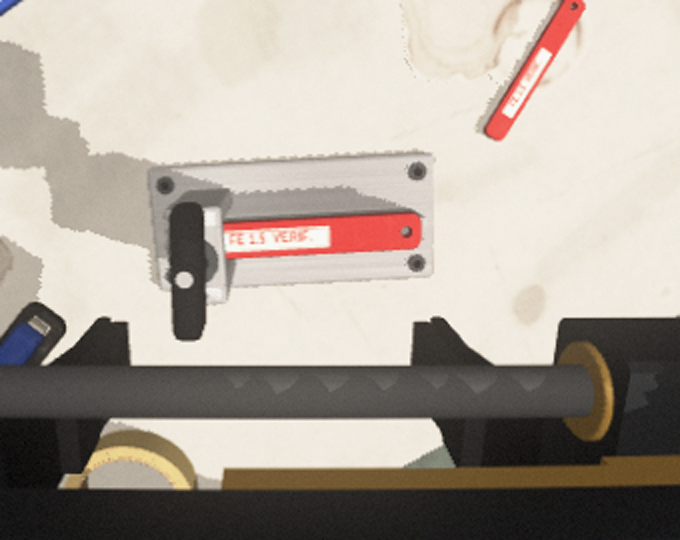

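The crop shows the right stand: knob at (187,270), the red "FE 1.5 VERIF." stick from (225,240) to its free end (418,232), and the small stick separate at the top right. I descend and close on the knob.

Emit:
arm_command --rows '[{"travel": [0, 0, 2], "roll": 0, "fingers": 60}, {"travel": [0, 0, 4], "roll": 0, "fingers": 60}, {"travel": [0, 0, 5.7], "roll": 0, "fingers": 60}, {"travel": [0, 0, 5.7], "roll": 0, "fingers": 60}, {"travel": [0, 0, 5.7], "roll": 0, "fingers": 5}, {"travel": [0, 0, 5.7], "roll": 0, "fingers": 5}, {"travel": [0, 0, 5.7], "roll": 0, "fingers": 5}, {"travel": [0, 0, 5.7], "roll": 0, "fingers": 5}, {"travel": [0, 0, 5.7], "roll": 0, "fingers": 5}, {"travel": [0, 0, 5.7], "roll": 0, "fingers": 5}]'

```text
time_s: 3.45
tcp_pos: [0.5103, 0.2831, 0.1169]
ee_rot: [[0.836, -0.548, -0.001], [-0.548, -0.836, -0.001], [0.0, 0.001, -1.0]]
wrist_force: [-1.8, -0.3, 1.9]
gripper_width: 0.172
```

Emit:
arm_command --rows '[{"travel": [0, 0, -0.02], "roll": 6, "fingers": 5}, {"travel": [0, 0, -0.04], "roll": 12, "fingers": 5}, {"travel": [0, 0, -0.06], "roll": 18, "fingers": 5}, {"travel": [0, 0, -0.08], "roll": 24, "fingers": 5}, {"travel": [0, 0, -0.1], "roll": 30, "fingers": 5}, {"travel": [0, 0, -0.12], "roll": 36, "fingers": 5}, {"travel": [0, 0, -0.14], "roll": 42, "fingers": 5}, {"travel": [0, 0, -0.16], "roll": 48, "fingers": 5}, {"travel": [0, 0, -0.18], "roll": 54, "fingers": 5}, {"travel": [0, 0, -0.2], "roll": 60, "fingers": 5}]'

```text
time_s: 4.45
tcp_pos: [0.5094, 0.2827, 0.1187]
ee_rot: [[-0.061, -0.998, -0.003], [-0.998, 0.061, -0.002], [0.002, 0.002, -1.0]]
wrist_force: [-3.7, -2.0, 4.1]
gripper_width: 0.168
```

Emit:
arm_command --rows '[{"travel": [0, 0, -0.02], "roll": 6, "fingers": 5}, {"travel": [0, 0, -0.04], "roll": 12, "fingers": 5}, {"travel": [0, 0, -0.06], "roll": 18, "fingers": 5}, {"travel": [0, 0, -0.08], "roll": 24, "fingers": 5}, {"travel": [0, 0, -0.1], "roll": 30, "fingers": 5}, {"travel": [0, 0, -0.12], "roll": 36, "fingers": 5}, {"travel": [0, 0, -0.14], "roll": 42, "fingers": 5}, {"travel": [0, 0, -0.16], "roll": 48, "fingers": 5}, {"travel": [0, 0, -0.18], "roll": 54, "fingers": 5}, {"travel": [0, 0, -0.2], "roll": 60, "fingers": 5}]'

```text
time_s: 5.45
tcp_pos: [0.5086, 0.2832, 0.1207]
ee_rot: [[-0.895, -0.447, -0.004], [-0.447, 0.895, -0.002], [0.004, 0.0, -1.0]]
wrist_force: [-6.3, 0.6, 5.3]
gripper_width: 0.173
```

```bash
python3 -c "
from h import *
s=sense(); print(s['joints'].round(2),s['tcp_pos'],s['wrist_force'],s['moment'])"
```

```text
[  45.     23.96  -14.17   -0.11  -52.09 -108.41] [0.50858765 0.28320874 0.12070936] [-6.29371827  0.61479744  5.34466594] [0.272707   1.86998687 0.16707127]
```

Emit:
arm_command --rows '[{"travel": [0, 0, -0.02], "roll": 6.5, "fingers": 5}, {"travel": [0, 0, -0.04], "roll": 13, "fingers": 5}, {"travel": [0, 0, -0.06], "roll": 19.5, "fingers": 5}, {"travel": [0, 0, -0.08], "roll": 26, "fingers": 5}, {"travel": [0, 0, -0.1], "roll": 32.5, "fingers": 5}, {"travel": [0, 0, -0.12], "roll": 39, "fingers": 5}, {"travel": [0, 0, -0.14], "roll": 45.5, "fingers": 5}, {"travel": [0, 0, -0.16], "roll": 52, "fingers": 5}, {"travel": [0, 0, -0.18], "roll": 58.5, "fingers": 5}, {"travel": [0, 0, -0.2], "roll": 65, "fingers": 5}]'

```text
time_s: 6.45
tcp_pos: [0.5088, 0.2843, 0.1229]
ee_rot: [[-0.783, 0.622, -0.003], [0.622, 0.783, 0.0], [0.002, -0.002, -1.0]]
wrist_force: [-6.4, 2.6, 4.1]
gripper_width: 0.168
```

Emit:
arm_command --rows '[{"travel": [0, 0, 0], "roll": 0, "fingers": 5}, {"travel": [0, 0, 0], "roll": 0, "fingers": 5}, {"travel": [0, 0, 0], "roll": 0, "fingers": 50}, {"travel": [0, 0, 0], "roll": 0, "fingers": 70}, {"travel": [0, 0, 0], "roll": 0, "fingers": 70}, {"travel": [0, 0, 0], "roll": 0, "fingers": 70}, {"travel": [0, 0, -3], "roll": 0, "fingers": 80}, {"travel": [0, 0, -6], "roll": 0, "fingers": 80}, {"travel": [0, 0, -9], "roll": 0, "fingers": 80}, {"travel": [0, 0, -11], "roll": 0, "fingers": 80}]'

```text
time_s: 7.45
tcp_pos: [0.5114, 0.2839, 0.235]
ee_rot: [[-0.785, 0.619, 0.003], [0.619, 0.785, 0.002], [-0.001, 0.003, -1.0]]
wrist_force: [0.2, 1.0, -0.5]
gripper_width: 0.767
```

```bash
python3 w.py w2
```

```text
stick 1156 (array([482.2, 236.9]), array([149.,  22.]), 60.9) 0.054217203904727895
knob 1227 (array([508.3, 284.5]), array([25.2, 64.4]), 152.7) [0.13786569 0.14055246]
knobtop 1095 (array([508.3, 284.4]), array([14.3, 65.2]), 141.9)
beam 465 (array([508.5, 284.3]), array([30. , 53.5]), 150.7) 0.09197306077013173
base 5222 (array([482.2, 236.6]), array([188.9,  85.3]), 60.8) 0.010325728870478501
clamp_knob 0.9 [0.507 0.284 0.14 ] [[251. 195.]]
stick_mid 0.55 [0.475 0.219 0.055] [[193. 189.]]
{'time_s': 7.6, 'joints': [44.9218, 18.0288, -5.5132, -0.0018, -66.2691, -173.1885], 'tcp_pos': [0.5111, 0.2841, 0.2338], 'ee_rot': [[-0.7851, 0.6193, 0.0023], [0.6193, 0.7851, 0.0023], [-0.0004, 0.0033, -1.0]], 'wrist_force': [-0.374, -0.2268, -0.0642], 'gripper_width': 0.7916}
```

The knob has turned about 185° (bar direction now 141.9°, 6 mm higher) and the stick is still on its seat. Next I go above the stick, 35 mm from its middle towards the free end.

Emit:
arm_command --rows '[{"travel": [-0.3, -2, 0], "roll": -8, "fingers": 60}, {"travel": [-0.6, -4.5, 0], "roll": -16, "fingers": 60}, {"travel": [-1.2, -9, 0], "roll": -24, "fingers": 60}, {"travel": [-1.2, -9, 0], "roll": -32, "fingers": 60}, {"travel": [-1.2, -9, 0], "roll": -40, "fingers": 60}, {"travel": [-1.2, -9, 0], "roll": -48, "fingers": 60}, {"travel": [-1.2, -9, 0], "roll": -56, "fingers": 60}, {"travel": [-1.2, -9, 0], "roll": -64, "fingers": 60}, {"travel": [-1.2, -9, 0], "roll": -72, "fingers": 60}, {"travel": [-1.2, -9, 0], "roll": -80, "fingers": 60}]'

```text
time_s: 8.6
tcp_pos: [0.4636, 0.205, 0.2308]
ee_rot: [[-0.743, -0.67, -0.003], [-0.67, 0.743, -0.002], [0.003, 0.001, -1.0]]
wrist_force: [-0.4, -0.7, 0.5]
gripper_width: 0.594
```

Emit:
arm_command --rows '[{"travel": [0, 0, 2], "roll": -6.4, "fingers": 60}, {"travel": [0, 0, 4], "roll": -12.8, "fingers": 60}, {"travel": [0, 0, 7], "roll": -19.2, "fingers": 60}, {"travel": [0, 0, 10], "roll": -19.2, "fingers": 60}, {"travel": [0, 0, 10], "roll": -19.2, "fingers": 60}, {"travel": [0, 0, 10], "roll": -19.2, "fingers": 60}, {"travel": [0, 0, 10], "roll": -19.2, "fingers": 60}]'

```text
time_s: 9.3
tcp_pos: [0.4651, 0.2061, 0.1337]
ee_rot: [[-0.485, -0.874, 0.002], [-0.874, 0.485, 0.001], [-0.002, -0.001, -1.0]]
wrist_force: [0.3, 0.2, 0.3]
gripper_width: 0.599
```

```bash
python3 w.py w3; python3 -c "
from h import *
s=sense();R=s['ee_rot'];g=np.array([.4822,.2369,.055])-.035*np.array([.4863,.8738,0])
print('delta tool cm',(100*R.T@(g-s['tcp_pos'])).round(2),np.degrees(np.arctan2(R[1,0],R[0,0])))"
```

```text
stick 2001 (array([477.3, 227.3]), array([129.3,  21.6]), 61.0) 0.054306034288790134
knob 653 (array([463. , 203.5]), array([15.5, 69.8]), 150.8) [0.1342698  0.14403846]
knobtop 567 (array([462.6, 202.8]), array([13.8, 69.8]), 150.8)
beam 0 (array([0., 0.]), array([0., 0.]), 0.0) nan
base 7776 (array([480.2, 231.5]), array([179.9,  85.2]), 60.8) 0.010281320880513756
clamp_knob 0.64 [0.467 0.205 0.007] [[252. 189.]]
stick_mid 0.83 [0.485 0.056 0.006] [[156.  60.]]
stick_mid 0.75 [0.469 0.206 0.056] [[250. 205.]]
{'time_s': 9.45, 'joints': [42.2296, 16.4903, -23.834, 0.0113, -49.519, -71.285], 'tcp_pos': [0.4649, 0.2061, 0.1339], 'ee_rot': [[-0.4855, -0.8742, 0.0021], [-0.8742, 0.4855, 0.0017], [-0.0025, -0.001, -1.0]], 'wrist_force': [-0.6271, -0.7713, -0.1724], 'gripper_width': 0.6}
delta tool cm [-0.01 -0.01  7.89] -119.04801005720942
  return _methods._mean(a, axis=axis, dtype=dtype,
  ret = ret.dtype.type(ret / rcount)
```

Emit:
arm_command --rows '[{"travel": [0, 0, 3], "roll": 0, "fingers": 60}, {"travel": [0, 0, 6], "roll": 0, "fingers": 60}, {"travel": [0, 0, 7.9], "roll": 0, "fingers": 60}, {"travel": [0, 0, 7.9], "roll": 0, "fingers": 60}, {"travel": [0, 0, 7.9], "roll": 0, "fingers": 10}, {"travel": [0, 0, 7.9], "roll": 0, "fingers": 10}, {"travel": [0, 0, 7.9], "roll": 0, "fingers": 10}, {"travel": [0, 0, 7.9], "roll": 0, "fingers": 10}, {"travel": [0, 0, 7.9], "roll": 0, "fingers": 10}, {"travel": [0, 0, 7.9], "roll": 0, "fingers": 10}]'

```text
time_s: 10.45
tcp_pos: [0.4646, 0.2058, 0.0542]
ee_rot: [[-0.485, -0.874, 0.001], [-0.874, 0.485, 0.001], [-0.001, -0.0, -1.0]]
wrist_force: [-1.8, -0.4, 4.7]
gripper_width: 0.248
```

Emit:
arm_command --rows '[{"travel": [0, 0, -0.1], "roll": 0, "fingers": 10}, {"travel": [1, 0, -0.15], "roll": 0, "fingers": 10}, {"travel": [2.5, 0, -0.15], "roll": 0, "fingers": 10}, {"travel": [4, 0, -0.15], "roll": 0, "fingers": 10}, {"travel": [5.5, 0, -0.15], "roll": 0, "fingers": 10}, {"travel": [7, 0, -0.15], "roll": 0, "fingers": 10}, {"travel": [8.5, 0, -0.15], "roll": 0, "fingers": 10}, {"travel": [10, 0, -0.15], "roll": 0, "fingers": 10}, {"travel": [11.5, 0, -0.15], "roll": 0, "fingers": 10}, {"travel": [12.5, 0, -0.15], "roll": 0, "fingers": 10}]'

```text
time_s: 11.45
tcp_pos: [0.4026, 0.095, 0.055]
ee_rot: [[-0.486, -0.874, -0.0], [-0.874, 0.486, -0.0], [0.0, 0.0, -1.0]]
wrist_force: [-0.2, -0.3, 0.2]
gripper_width: 0.249
```

Emit:
arm_command --rows '[{"travel": [0, 0, -1], "roll": 0, "fingers": 10}, {"travel": [0, 0, -2.5], "roll": 0, "fingers": 10}, {"travel": [0, 0, -4], "roll": 0, "fingers": 10}, {"travel": [0, 0, -5], "roll": 0, "fingers": 10}, {"travel": [0, 0, -5], "roll": 0, "fingers": 10}]'

```text
time_s: 11.95
tcp_pos: [0.4044, 0.0967, 0.1062]
ee_rot: [[-0.485, -0.874, 0.003], [-0.874, 0.486, 0.002], [-0.003, -0.002, -1.0]]
wrist_force: [0.4, 0.1, 0.7]
gripper_width: 0.244
```

```bash
cat > v.py <<'E'
from m import *
import sys
n=sys.argv[1]
s=sense(); print({k:np.round(s[k],4).tolist() for k in ("time_s","joints","tcp_pos","ee_rot","wrist_force","gripper_width")})
p,d,C=shot("wrist"); save(n,p,1.25); X=cloud(C,d); k=(d>0)&red(p)&(np.linalg.norm(X-s["tcp_pos"],axis=2)<.13)
Q=X[k]; print("stick",len(Q),box(Q)); q=Q-Q.mean(0); print("axis",np.linalg.svd(q,full_matrices=False)[2][0].round(3),Q.mean(0).round(4))
for n2 in ("top","side"):
    p,d,C=shot(n2); save(n+n2,p,1.5); X=cloud(C,d); k=(d>0)&red(p)&(np.linalg.norm(X-s["tcp_pos"],axis=2)<.13); Q=X[k]
    if len(Q)>20: print(n2,len(Q),box(Q),Q[:,2].min(),np.linalg.svd(Q-Q.mean(0),full_matrices=False)[2][0].round(3))
E
python3 v.py v1
```

```text
{'time_s': 11.95, 'joints': [36.0637, 10.383, -37.8516, 0.0153, -41.5703, -65.1202], 'tcp_pos': [0.4044, 0.0967, 0.1062], 'ee_rot': [[-0.4855, -0.8742, 0.0029], [-0.8742, 0.4855, 0.0019], [-0.003, -0.0016, -1.0]], 'wrist_force': [0.4233, 0.0569, 0.7042], 'gripper_width': 0.2439}
stick 3252 (array([435. ,  82.3]), array([76.4, 98.5]), 158.0)
axis [ 0.595 -0.014 -0.803] [0.4039 0.0843 0.0968]
top 89 (array([452.4, 183.9]), array([20.8, 20. ]), 62.1) 0.10203204259619203 [ 0.374  0.927 -0.005]
side 272 (array([429.2, 122.7]), array([133.9, 103.4]), 89.2) 0.0023387011810080405 [0.456 0.884 0.1  ]
```

Emit:
arm_command --rows '[{"travel": [2, -2, 0], "roll": 6, "fingers": 10}, {"travel": [4.2, -4, 0], "roll": 12, "fingers": 10}, {"travel": [6.3, -6, 0], "roll": 18, "fingers": 10}, {"travel": [8.4, -8.1, 0], "roll": 24, "fingers": 10}, {"travel": [10.5, -10.1, 0], "roll": 30, "fingers": 10}, {"travel": [12.6, -12.1, 0], "roll": 36, "fingers": 10}, {"travel": [14.7, -14.2, 0], "roll": 42, "fingers": 10}, {"travel": [16.8, -16.2, 0], "roll": 48, "fingers": 10}, {"travel": [18.8, -18.1, 0], "roll": 51.5, "fingers": 10}, {"travel": [18.8, -18.1, 0], "roll": 51.5, "fingers": 10}]'

```text
time_s: 13.1
tcp_pos: [0.4707, -0.1581, 0.1038]
ee_rot: [[-0.987, -0.16, -0.002], [-0.16, 0.987, -0.0], [0.002, -0.0, -1.0]]
wrist_force: [0.5, 0.3, -1.0]
gripper_width: 0.248
```

Emit:
arm_command --rows '[{"travel": [0, 0, 0], "roll": 0, "fingers": 10}, {"travel": [0, 0, 1], "roll": 0, "fingers": 10}, {"travel": [0, 0, 3], "roll": 0, "fingers": 10}, {"travel": [0, 0, 3], "roll": 0, "fingers": 10}, {"travel": [0, 0, 3], "roll": 0, "fingers": 10}]'

```text
time_s: 13.6
tcp_pos: [0.4701, -0.1553, 0.0746]
ee_rot: [[-0.986, -0.166, -0.002], [-0.166, 0.986, -0.0], [0.002, 0.0, -1.0]]
wrist_force: [-0.1, -0.2, 0.2]
gripper_width: 0.247
```

```bash
sed -i 's/<.13)/<.13)\&(X[...,2]>.03)/' v.py; python3 v.py v2
```

```text
{'time_s': 13.6, 'joints': [0.5603, 20.1982, -29.2968, 0.0123, -40.6062, -81.0273], 'tcp_pos': [0.4701, -0.1553, 0.0746], 'ee_rot': [[-0.9862, -0.1658, -0.0018], [-0.1658, 0.9862, -0.0002], [0.0018, 0.0001, -1.0]], 'wrist_force': [-0.0764, -0.1696, 0.2266], 'gripper_width': 0.2468}
stick 2994 (array([ 461.9, -121.4]), array([74.8, 90. ]), 98.4)
axis [ 0.989  0.146 -0.02 ] [ 0.4554 -0.1565  0.0753]
side 633 (array([ 506., -157.]), array([148.5,  31.6]), 9.2) 0.0666082490518668 [-0.989 -0.151  0.006]
```

View pics/v2side.png

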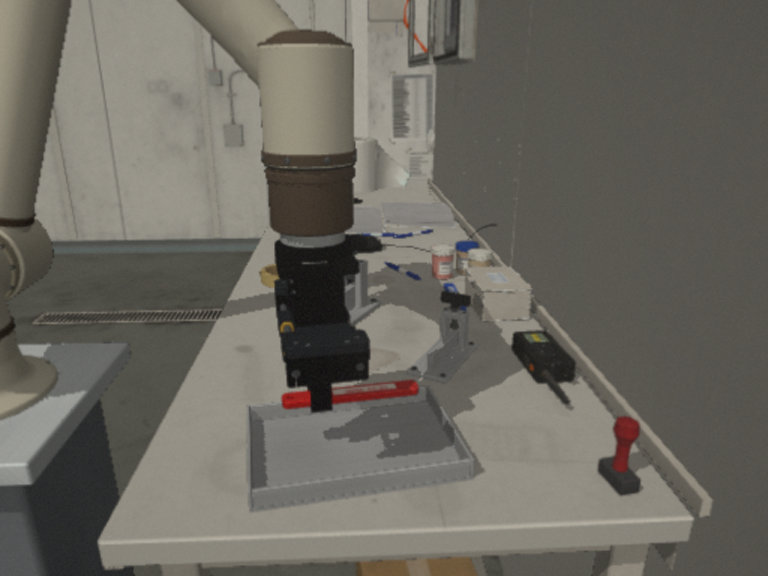

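The stick is level, held at about (350,393) in the side picture over the tray and aligned with its long axis. I lower it slowly.

Emit:
arm_command --rows '[{"travel": [0, 0, 1.5], "roll": 0, "fingers": 10}, {"travel": [0, 0, 3], "roll": 0, "fingers": 10}, {"travel": [0, 0, 4], "roll": 0, "fingers": 10}, {"travel": [0, 0, 4.8], "roll": 0, "fingers": 10}, {"travel": [0, 0, 5.3], "roll": 0, "fingers": 10}, {"travel": [0, 0, 5.7], "roll": 0, "fingers": 10}, {"travel": [0, 0, 5.7], "roll": 0, "fingers": 10}, {"travel": [0, 0, 5.7], "roll": 0, "fingers": 10}]'

```text
time_s: 14.55
tcp_pos: [0.4708, -0.1559, 0.0183]
ee_rot: [[-0.986, -0.164, 0.0], [-0.164, 0.986, -0.0], [-0.0, -0.0, -1.0]]
wrist_force: [0.3, 1.2, 0.0]
gripper_width: 0.247
```

Emit:
arm_command --rows '[{"travel": [0, 0, 0.2], "roll": 0, "fingers": 10}, {"travel": [0, 0, 0.2], "roll": 0, "fingers": 10}, {"travel": [0, 0, 0.2], "roll": 0, "fingers": 28}, {"travel": [0, 0, 0.2], "roll": 0, "fingers": 35}, {"travel": [0, 0, 0.2], "roll": 0, "fingers": 45}, {"travel": [0, 0, 0.2], "roll": 0, "fingers": 50}, {"travel": [0, 0, 0.2], "roll": 0, "fingers": 50}, {"travel": [0, 0, -2], "roll": 0, "fingers": 50}, {"travel": [0, 0, -6], "roll": 0, "fingers": 50}, {"travel": [0, 0, -10], "roll": 0, "fingers": 50}]'

```text
time_s: 15.55
tcp_pos: [0.4698, -0.1559, 0.1187]
ee_rot: [[-0.986, -0.164, -0.002], [-0.164, 0.986, -0.0], [0.002, 0.0, -1.0]]
wrist_force: [0.8, 0.5, 0.1]
gripper_width: 0.501
```

Emit:
arm_command --rows '[{"travel": [0, 0, -3], "roll": 0, "fingers": 50}, {"travel": [0, 0, -6], "roll": 0, "fingers": 50}, {"travel": [0, 0, -8], "roll": 0, "fingers": 50}, {"travel": [0, 0, -8], "roll": 0, "fingers": 50}, {"travel": [0, 0, -8], "roll": 0, "fingers": 50}]'

```text
time_s: 16.05
tcp_pos: [0.4701, -0.1557, 0.1978]
ee_rot: [[-0.987, -0.164, 0.0], [-0.164, 0.987, 0.001], [-0.0, 0.001, -1.0]]
wrist_force: [0.0, 0.4, -0.2]
gripper_width: 0.499
```

```bash
python3 - <<'E'
from m import *
s=sense(); print(s["time_s"],s["tcp_pos"],s["wrist_force"])
for n in ("wrist","side","top"):
    p,d,C=shot(n); save("end_"+n,p,1.5); X=cloud(C,d)
    k=(d>0)&red(p)&(np.hypot(X[...,0]-.506,X[...,1]+.15)<.11); Q=X[k]; print(n,len(Q))
    if len(Q)>50:
        A=np.c_[Q[:,:2],np.ones(len(Q))]; c=np.linalg.lstsq(A,Q[:,2],rcond=None)[0]; t=Q[Q[:,2]>np.percentile(Q[:,2],50)]
        print(n,box(Q),np.percentile(Q[:,2],[5,50,95]).round(4),"tilt",np.degrees(np.arctan(np.hypot(*c[:2]))))
    for T in (.0,):
        k=(d>0)&(np.hypot(X[...,0]-.509,X[...,1]-.2845)<.06)&(X[...,2]>.128)&(X[...,2]<.15)
        if k.sum()>30: print("knob",box(X[k]),np.median(X[k][:,2]))
E
```

```text
16.05 [ 0.47012312 -0.15572823  0.19781881] [ 0.03058284  0.39045568 -0.21574816]
wrist 1112
wrist (array([ 491.7, -151.5]), array([123.7,  21.7]), 8.9) [0.0115 0.0132 0.0144] tilt 2.683874975825584
side 776
side (array([ 504. , -146.1]), array([148.5,  36.6]), 8.3) [0.0065 0.0124 0.0139] tilt 6.885479558895748
top 0
knob (array([509.7, 283.8]), array([15.8, 64.1]), 141.1) 0.1369341651864434
```

View pics/end_wrist.png

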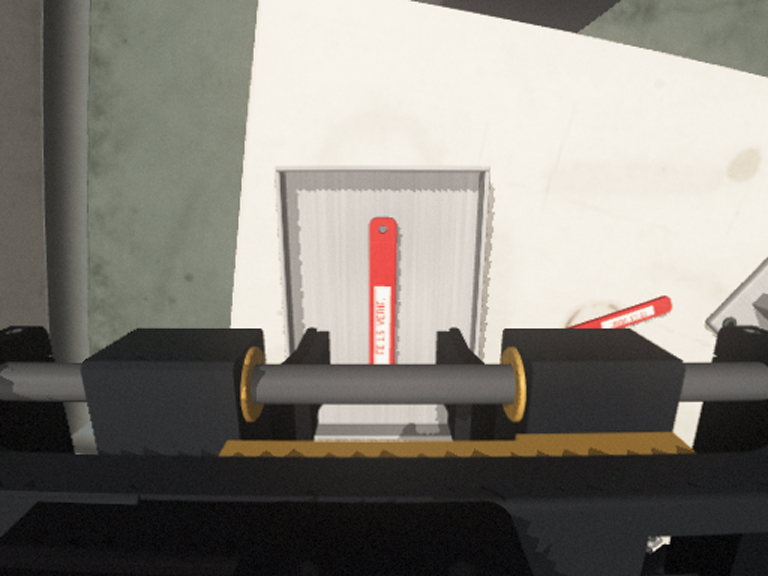

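The stick lies in the middle of the tray, (383,220) to (383,360) and beyond. Its top surface is at about 13 mm, which is floor plus thickness, and the gripper is clear. I hand in.

```bash
python3 -c "
from station import *
print(finish_job())"
```

```text
the job is handed in; nothing more can be done
None
```

The job is done and handed in at about 16 s. No verdict was reported. I turned the larger stand's knob about 185° clockwise in one grip and drew the stick out. I laid it in the tray and let go about 3 mm above the floor.

**Last checks**
- **Knob:** its bar is at about 141° and 5–6 mm higher than at the start, so the joint is at about 3.3 rad. Before I drew the stick out, its centre was still at its seat.
- **Stick:** it lies along the tray's long axis, within about 10 mm of the tray's centre. Its top is at about 13 mm, which matches floor plus thickness. The gripper is about 18 cm above it and the wrist force is near zero.
- **Tilt (disagreed):** plane fits over the red pixels gave 2.7° (wrist) and 6.9° (side), which I put down to the stick's side faces being in the fit. The 0.09 rad limit is 5.2°. The wrist camera's heights spread only about 3 mm over the 124 mm of stick it saw, so I took it as flat.
- **Not checked:** the top camera's final picture found no stick pixels. I did not measure the bystanders, but the arm stayed clear of them.

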